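# Weigh down the glued inlay with the full tin

### The arm

A 7-joint arm with a two-finger parallel gripper is mounted at the origin on the work surface. World frame = base frame: x ahead of the robot, y to its left, z up, the work surface at z = 0. Lengths are in m, angles in rad, forces in N, time in s.
With the tool pointing down it reaches from about 0.4 to 0.85 m from the base axis. Payload 4.5 kg.
Tool frame: the origin (TCP) lies at the very end of the fingers, on their centre line; the grasp point (between the pads) lies 19 mm behind it; y points along the fingers, x is the direction in which the jaws open and shut, and the axes are right-handed (so a half turn about y gives the same grasp; the last joint's range is limited). The gripper opens to 88 mm and grips with 3 to 60 N. Pads are 18 mm wide; open, the fingers measure 123 mm over their backs; the gripper's body (75 mm by 187 mm) begins 45 mm behind the grasp point.
Start: joints at [1.294, 0.689, -0.195, 1.565, 0.157, 0.902, -0.215], TCP at [0.191, -0.595, 0.239] pointing down, gripper open.
Joint ranges: [-3.01, 3.01], [-0.46, 2.08], [-1.47, 1.51], [0.13, 2.56], [-1, 4.14], [0.04, 2.09], [-2.66, 2.66]. Speed limits (rad/s): [2.57, 2.57, 3.14, 3.14, 3.14, 3.14, 3.14].

### API

Orientations are given as a rotation vector (axis times angle).
In Python, from workcell import bot gives the robot as it stands.
- The arm moves only by the tool servo_tool, never from a script. Its argument "increments" is a list of rows, each a list of 7 numbers: the finger opening in mm, from 0 to 88.1, then the shift along the tool's x, y, z in mm, then the turn, a rotation vector about the tool's x, y, z in rad. A call has 1 to 20 rows; each row is the pose to reach, as a shift and turn from the pose measured when the call began, along the tool's axes at that moment; what a row does not reach only later rows make up. A row lasts 1/12 s, in which the tool goes at most 41.7 mm and 7.16 degrees, less where a joint would pass 70% of its speed; a pose out of reach is approached as far as the arm can. A call with a gripper value outside its range is refused whole. The fingers move at their own pace and stop on an object; the grip force is fixed at half the most. Time passes only in rows, so rows that repeat a pose let the fingers close. It gives the time, the measured TCP pose, the force and the opening at its end, in the units of the state.
- bot.read_state(): the state, without advancing time (a new reading comes with each control period).
- bot.snapshot(name): name is "scene" or "top" or "wrist"; returns a dict with "image" (384x512x3 uint8, red, green, blue), "depth" (384x512 float32, m along the optical axis (not along the pixel's ray), 0 where there is no reading), "mtx" (3x3 intrinsics, pixels), "k1" (the pictures are not rectified: a ray, as slopes to the right and down, at radius r is drawn at 1 + k1 r^2 times it, then the intrinsics apply), "eye" and "orientation" of the camera in the world; the wrist camera has in their place "tool_from_camera" (4x4, takes a point from camera to tool coordinates, whose origin is the TCP and whose axes are the tool frame's). Camera axes: x right, y up, looking along -z (the intrinsics and any distortion apply to the point x, -y, -z); pixel columns grow to the right and rows downward; lengths in m; the calibration is good to about 2 mm. A picture is of the moment at which its call begins: read the wrist's pose just before it.
- bot.finish_job(): hands the job in, once; it reports no verdict.
The state is a dict: "t": time; "qpos": joint angles; "joint_vel": joint speeds; "effort": joint torques, N m; "tool_pos": TCP position; "ee_rot": TCP orientation; "ft_force": force on the tool from outside, world axes, zero at the start; "wrist_torque": the same for the moment, N m; "grip_width": finger opening in m.
Only numpy, scipy, OpenCV 4.12 (cv2) and the standard library are available. Lean on these libraries where they do the work, as an engineer would, in place of code of your own. Each camera call takes 0.05 s, during which the arm holds its last target.

### The job

The freshly glued inlay of the round wooden plaque stands proud of its rim and needs a weight to hold it flush while it sets. Two closed steel tins of the same look stand left and right of it: feel which is the full, heavy one and stand it upright on the middle of the inlay, setting it down rather than dropping it. The light tin is to stand upright on the bench at the end; do not tip either tin over.

Things in the scene. Friction and masses are not known exactly. Their poses are not given: they have to be found in the camera images.
- tin_a_mid (a point): Centre, half-way up, of one of two identical closed plain steel tins: upright cylinder, 54 mm in diameter, 84 mm tall, z up, loose on the bench (centre 42 mm above it), one left and one right of the plaque. Of the two, one is full of steel pins, 0.6 to 0.8 kg in all; the other almost empty, 0.14 to 0.18 kg; the weights cannot be seen. Rigid: may be gripped firmly (35 N).
- tin_b_mid (a point): Centre, half-way up, of one of two identical closed plain steel tins: upright cylinder, 54 mm in diameter, 84 mm tall, z up, loose on the bench (centre 42 mm above it), one left and one right of the plaque. Of the two, one is full of steel pins, 0.6 to 0.8 kg in all; the other almost empty, 0.14 to 0.18 kg; the weights cannot be seen. Rigid: may be gripped firmly (35 N).
- inlay_top (a point): Centre of the top face of the round inlay (104 mm across, flat, light wood with a darker rosette) inside the rim of the round wooden plaque (rim 150 mm in outer diameter, 24 mm high, fixed on the bench between the tins); z up. The inlay is sprung: its top starts 34 mm above the bench and is flush with the rim at 24 mm. A tin on it has its centre 76 mm above the bench if it does not sink, 66 mm when flush.
- inlay (a joint): How far the inlay has sunk (m): 0 standing 10 mm proud as at the start, 0.010 flush with the rim and at its stop. It takes 2.0 N downwards to start and 4.4 N to be fully home, and springs back when unloaded: the full tin's weight presses it flush, the light tin's does not move it.

How it is judged:
On the way:
1. a tin held in the fingers is set down on the middle of the inlay (not dropped) (((horizontal distance between tin_a_mid and inlay_top below 0.02 m and contact force between the fingers and tin_a above 0.5 N and contact force between tin_a and inlay above 0.5 N) or (horizontal distance between tin_b_mid and inlay_top below 0.02 m and contact force between the fingers and tin_b above 0.5 N and contact force between tin_b and inlay above 0.5 N))), for 0.05 s.
At the end, for the whole second after the job is handed in: One tin stands within 20 mm of the inlay's centre, its own centre 60 to 74 mm above the bench, its weight alone holding the inlay down (sunk over 8 of 10 mm); the other tin stands anywhere on the bench (centre 34 to 50 mm above it); both upright within 10 degrees and still (value of joint inlay above 0.008 m and ((horizontal distance between tin_a_mid and inlay_top below 0.02 m and height (world z) of tin_a_mid between 0.06 and 0.074 m and height (world z) of tin_b_mid between 0.034 and 0.05 m) or (horizontal distance between tin_b_mid and inlay_top below 0.02 m and height (world z) of tin_b_mid between 0.06 and 0.074 m and height (world z) of tin_a_mid between 0.034 and 0.05 m)) and angle between each of tin_a_mid, tin_b_mid's own z axis and vertical below 0.17 rad and linear speed of each of tin_a, tin_b below 0.02 m/s); the robot touches nothing.
It fails at once if a tin is tipped by more than about 35 degrees (angle between any of tin_a_mid, tin_b_mid's own z axis and vertical above 0.6 rad).
It also fails if it takes over 70 s, if anything falls off the work surface, if the arm or the gripper's body presses on something with over 40 N, if the wrist force passes 120 N, or if a joint passes its speed limit or range.

## Working session

There is one attempt and no reset: what is moved stays moved. The work goes in short steps, Python scripts to look and compute and a tool call to move; the robot and the scene stay as the last step left them, time stands still between calls to the robot, and variables do not carry over. Pictures are saved under pics/ and viewed, and the job is handed in when it is done.

Besides the shell and the picture viewer there is one more tool, called after "Call:" by a JSON object that holds its "method" and its "body". servo_tool: Moves the arm, as the interface text tells. Its arguments: {"type":"object","properties":{"increments":{"type":"array","items":{"type":"array","items":{"type":"number"}}}},"required":["increments"]}

```bash
mkdir -p pics; ls; cat > h.py <<'E'
import numpy as np, cv2
from workcell import bot
def save(n,s): cv2.imwrite(f'pics/{n}.png', s['image'][:,:,::-1])
E
python3 - <<'E'
from h import *
st=bot.read_state(); print(st)
for n in ("scene","top","wrist"):
    s=bot.snapshot(n); save(n+"0",s); np.save(f'{n}0.npy',s,allow_pickle=True)
    print(n,s['mtx'],s['k1'],s.get('eye'),s.get('orientation'),s.get('tool_from_camera'))
a=[cv2.imread(f'pics/{n}0.png') for n in("scene","top")]
E
```

```text
pics
{'t': 0.0, 'qpos': array([ 1.29379334,  0.68998012, -0.19451526,  1.56637267,  0.15734309,
        0.9025299 , -0.21509258]), 'joint_vel': array([ 0.00147271, -0.0006658 , -0.00018969, -0.00036949, -0.00156383,
       -0.00110325,  0.00114308]), 'effort': array([-3.31407955e-04, -5.27550924e+01, -1.26702514e+00, -1.53427023e+01,
       -5.26643603e-02,  6.56121192e-03,  1.48460817e-04]), 'tool_pos': array([ 0.19087841, -0.59444871,  0.23790488]), 'ee_rot': array([-1.33940269,  0.97837968, -0.97568124]), 'ft_force': array([-0.25292488, -0.46258889,  0.34821736]), 'wrist_torque': array([ 0.03663432, -0.0123053 , -0.04315438]), 'grip_width': 0.08803974991707547}
scene [[349.16045077   0.         254.94776548]
 [  0.         349.16045077 190.11756713]
 [  0.           0.           1.        ]] -0.044863322761038334 [1.04125382 0.07059878 0.73154527] [0.48927048 0.55366164 1.60754251] None
top [[411.74960778   0.         256.74555425]
 [  0.         411.74960778 184.74430658]
 [  0.           0.           1.        ]] -0.1439614554921736 [ 0.44128451 -0.01903048  1.0684417 ] [ 0.08363359 -0.03580882 -1.59792348] None
wrist [[301.74061575   0.         257.57659993]
 [  0.         301.74061575 193.21980087]
 [  0.           0.           1.        ]] -0.05154656906004308 None None [[ 9.99999692e-01  6.63033083e-04  4.19468099e-04  5.26158722e-05]
 [ 1.89609688e-04  3.14561950e-01 -9.49236927e-01 -1.46506879e-01]
 [-7.61324190e-04  9.49236714e-01  3.14561728e-01  8.19269974e-02]
 [ 0.00000000e+00  0.00000000e+00  0.00000000e+00  1.00000000e+00]]
```

View pics/top0.png

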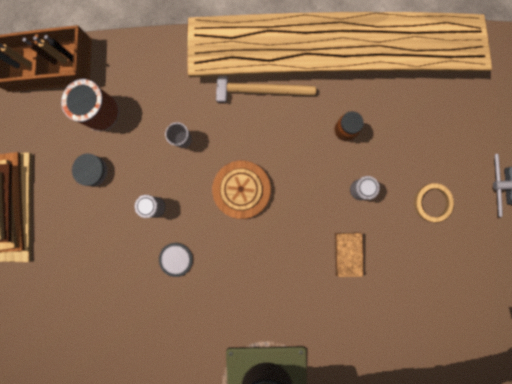

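View pics/scene0.png

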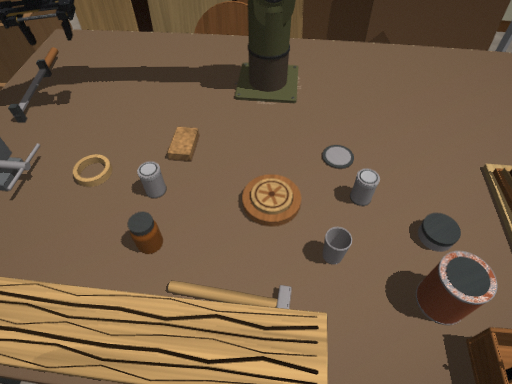

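```bash
cat >> h.py <<'E'
from scipy.spatial.transform import Rotation as R
def pose(s,st=None):
    if s.get('tool_from_camera') is not None:
        T=np.eye(4);T[:3,:3]=R.from_rotvec(st['ee_rot']).as_matrix();T[:3,3]=st['tool_pos']
        M=T@s['tool_from_camera'];return M[:3,:3],M[:3,3]
    return R.from_rotvec(s['orientation']).as_matrix(),np.array(s['eye'])
def rays(s,uv):
    p=cv2.undistortPoints(np.array(uv,float).reshape(-1,1,2),s['mtx'],np.array([s['k1'],0,0,0,0.])).reshape(-1,2)
    return np.c_[p[:,0],-p[:,1],-np.ones(len(p))]
def cloud(s,st=None):
    h,w=s['depth'].shape
    vv,uu=np.mgrid[:h,:w]
    d=rays(s,np.c_[uu.ravel(),vv.ravel()])*s['depth'].reshape(-1,1)
    Rm,e=pose(s,st); return (d@Rm.T+e).reshape(h,w,3)
E
python3 - <<'E'
from h import *
for n in("top","scene"):
    s=np.load(n+'0.npy',allow_pickle=True).item()
    P=cloud(s); ok=s['depth']>0
    rois={'top':{'L':(147,206,32),'R':(366,188,32),'P':(241,190,38)},'scene':{'L':(365,187,30),'R':(152,178,30),'P':(272,197,38)}}[n]
    for k,(u,v,r) in rois.items():
        Q=P[v-r:v+r,u-r:u+r]; m=ok[v-r:v+r,u-r:u+r]; z=Q[...,2]
        if k=='P':
            for lo,hi in((.017,.028),(.029,.04)):
                q=Q[m&(z>lo)&(z<hi)]; print(n,k,len(q),(q.max(0)+q.min(0))/2,np.ptp(q,0),np.median(q[:,2]))
        else:
            mm=m&(z>.074)&(z<.1); lab=cv2.connectedComponentsWithStats(mm.astype(np.uint8))
            i=1+np.argmax(lab[2][1:,4]); q=Q[lab[1]==i]
            mr=cv2.minEnclosingCircle(q[:,:2].astype(np.float32)); print(n,k,len(q),np.median(q[:,2]),mr,q.mean(0))
            print('   bench z',np.median(z[m&(z<.02)]))
E
```

```text
top L 413 0.08423250645721136 ((0.4729035794734955, 0.28299060463905334), 0.028017381206154823) [0.47251706 0.28151321 0.08394602]
   bench z -0.00015171727725871165
top R 439 0.08423598385998987 ((0.5026694536209106, -0.2566854953765869), 0.029082247987389565) [ 0.50297422 -0.25517749  0.08412387]
   bench z -0.000252905618445709
top P 1291 [0.51198999 0.05360527 0.02253239] [0.14909305 0.14674651 0.01091845] 0.023705178780251357
top P 1312 [0.50835691 0.0538976  0.03443476] [0.11577098 0.10162845 0.01075112] 0.034453476068032285
scene L 365 0.0833513010393434 ((0.47505709528923035, 0.2823644280433655), 0.02891433797776699) [0.47930661 0.28090142 0.08281663]
   bench z -0.0007108104198021437
scene R 345 0.08343163346798599 ((0.5056626200675964, -0.2568191885948181), 0.02823074720799923) [ 0.50899737 -0.25473936  0.0828155 ]
   bench z -0.0009784165969451974
scene P 1140 [0.51487762 0.0505518  0.02247875] [0.14817245 0.14818409 0.01088779] 0.022935233808050015
scene P 1093 [0.51330243 0.05036702 0.03359658] [0.10373902 0.101954   0.00887712] 0.0335500680308487
```

```bash
python3 - <<'E'
from h import *
st=bot.read_state(); print(R.from_rotvec(st['ee_rot']).as_matrix().round(3), st['tool_pos'])
s=np.load('top0.npy',allow_pickle=True).item();P=cloud(s)
Z=P[...,2]
for n,(u,v) in dict(cup=(177,134),jar=(349,125),cork=(350,255),lid=(176,260),can=(88,170),hammer=(222,90),ring=(435,203)).items():
    Q=P[v-28:v+28,u-28:u+28].reshape(-1,3); q=Q[(Q[:,2]>.012)&(Q[:,2]<.3)]
    print(n,(q.max(0)+q.min(0))/2,np.ptp(q,0),q[:,2].max())
E
```

```text
[[ 0.306 -0.001  0.952]
 [-0.952  0.001  0.306]
 [-0.001 -1.    -0.   ]] [ 0.19094796 -0.59461056  0.23810134]
cup [0.64854656 0.20515481 0.04757383] [0.05641101 0.05874956 0.07021535] 0.08268150532969176
jar [ 0.65903643 -0.22348628  0.05639677] [0.05873143 0.05771425 0.08658471] 0.09968912194966517
cork [ 0.33783801 -0.21670649  0.02432689] [0.11000815 0.06780199 0.02444072] 0.03654725092895306
lid [0.36196413 0.24743734 0.01217356] [1.54637836e-02 2.96808794e-03 1.47970439e-05] 0.012180961865543072
can [0.57446765 0.45463542 0.02855159] [0.08491233 0.08659281 0.03286614] 0.04498466416529001
hammer [0.79029444 0.09398558 0.04007447] [0.09578699 0.14437945 0.05526465] 0.06770679166766169
ring [ 0.46320738 -0.44574477  0.0212181 ] [0.09875272 0.09895323 0.01810226] 0.030269228787203506
```

Call:
{"method": "servo_tool", "body": {"increments": [[88,-7,0,12,0,0,0],[88,-20,0,36,0,0,0],[88,-34,0,60,0,0,0],[88,-48,0,85,0,0,0],[88,-62,0,110,0,0,0],[88,-76,0,135,0,0,0],[88,-90,0,160,0,0,0],[88,-104,0,185,0,0,0],[88,-118,0,210,0,0,0],[88,-132,0,235,0,0,0],[88,-146,0,260,0,0,0],[88,-160,0,285,0,0,0],[88,-174,0,310,0,0,0],[88,-188,0,335,0,0,0],[88,-202,0,360,0,0,0],[88,-214,0,382,0,0,0],[88,-222,0,395,0,0,0],[88,-226,0,401,0,0,0],[88,-226,0,401,0,0,0],[88,-226,0,401,0,0,0]]}}

```text
t: 1.82
tool_pos: [0.5029, -0.2569, 0.2382]
ee_rot: [-1.341, 0.979, -0.976]
ft_force: [0.6, -1.3, -0.6]
grip_width: 0.0876
```

```bash
python3 - <<'E'
from h import *
st=bot.read_state(); print(st['t'],st['qpos'],st['tool_pos'],R.from_rotvec(st['ee_rot']).as_matrix().round(3))
s=bot.snapshot('wrist'); save('w1',s); P=cloud(s,st); m=(s['depth']>0)&(P[...,2]>.074)&(P[...,2]<.1)
lab=cv2.connectedComponentsWithStats(m.astype(np.uint8))
for i in range(1,lab[0]):
    if lab[2][i,4]>150:
        q=P[lab[1]==i]; print(lab[3][i],len(q),np.median(q[:,2]),cv2.minEnclosingCircle(q[:,:2].astype(np.float32)))
E
```

```text
1.8167 [ 0.47955435  0.60852113 -0.14746444  1.7513796   0.11781477  0.79211519
 -0.98462593] [ 0.50287413 -0.25687396  0.23824218] [[ 0.306 -0.002  0.952]
 [-0.952  0.001  0.306]
 [-0.001 -1.    -0.001]]
[278.93707865  14.71741573] 1780 0.09544214157371725 ((0.6582542061805725, -0.22648000717163086), 0.027080176398158073)
[258.04849573 175.91243826] 2227 0.08520446924937031 ((0.5020614266395569, -0.2571548521518707), 0.028245124965906143)
```

View pics/w1.png

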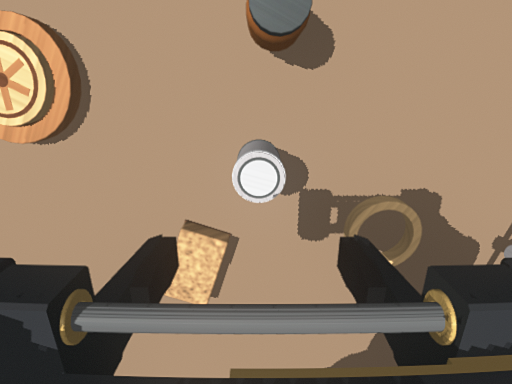

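The wrist view shows the right tin's lid at (258,176), centred between the fingers. It measures (0.502,-0.257) with its top at 0.085 m, which agrees with the other two cameras. I'm descending on it now.

Call:
{"method": "servo_tool", "body": {"increments": [[88,0,7,0,0,0,0],[88,0,20,0,0,0,0],[88,0,35,0,0,0,0],[88,0,50,0,0,0,0],[88,0,65,0,0,0,0],[88,0,80,0,0,0,0],[88,0,95,0,0,0,0],[88,0,110,0,0,0,0],[88,0,125,0,0,0,0],[88,0,140,0,0,0,0],[88,0,155,0,0,0,0],[88,0,170,0,0,0,0],[88,0,184,0,0,0,0],[88,0,195,0,0,0,0],[88,0,202,0,0,0,0],[88,0,202,0,0,0,0],[88,0,202,0,0,0,0]]}}

```text
t: 3.28
tool_pos: [0.5017, -0.258, 0.0362]
ee_rot: [-1.34, 0.981, -0.977]
ft_force: [0.2, -0.7, -0.4]
grip_width: 0.0881
```

Call:
{"method": "servo_tool", "body": {"increments": [[75,0,0,0,0,0,0],[65,0,0,0,0,0,0],[60,0,0,0,0,0,0],[57,0,0,0,0,0,0],[54,0,0,0,0,0,0],[45,0,0,0,0,0,0],[40,0,0,0,0,0,0],[40,0,0,0,0,0,0],[40,0,0,0,0,0,0],[40,0,0,0,0,0,0]]}}

```text
t: 4.12
tool_pos: [0.5018, -0.2579, 0.0364]
ee_rot: [-1.34, 0.981, -0.977]
ft_force: [-1.0, 1.0, 5.4]
grip_width: 0.0536
```

Gripped at 53.6 mm. I'll lift it slowly to weigh it.

Call:
{"method": "servo_tool", "body": {"increments": [[40,0,-2,0,0,0,0],[40,0,-6,0,0,0,0],[40,0,-12,0,0,0,0],[40,0,-20,0,0,0,0],[40,0,-28,0,0,0,0],[40,0,-36,0,0,0,0],[40,0,-40,0,0,0,0],[40,0,-40,0,0,0,0],[40,0,-40,0,0,0,0],[40,0,-40,0,0,0,0],[40,0,-40,0,0,0,0],[40,0,-40,0,0,0,0]]}}

```text
t: 5.12
tool_pos: [0.5016, -0.2578, 0.076]
ee_rot: [-1.341, 0.981, -0.977]
ft_force: [0.1, 0.1, -7.2]
grip_width: 0.0534
```

```bash
python3 - <<'E'
from h import *
for i in range(4):
    st=bot.read_state(); print(st['t'],st['ft_force'],st['wrist_torque'],st['tool_pos'],st['grip_width']); s=bot.snapshot('scene')
save('s2',s)
E
```

```text
5.1167 [ 0.13790946  0.07059978 -7.22968483] [ 0.00147185  0.03899584 -0.04691886] [ 0.5016124  -0.25777328  0.07604428] 0.05340143178353444
5.1667 [-0.5320615  -0.18559373 -7.29224315] [-0.02052819 -0.01094581 -0.07884234] [ 0.50168898 -0.25777231  0.07607292] 0.053275277156287694
5.2167 [-0.13572342  0.50413264 -6.53203085] [ 0.01344248 -0.00758501  0.02308128] [ 0.50176076 -0.25783823  0.07613297] 0.0537644443657706
5.2667 [-0.28741937  0.04333448 -7.48202632] [-0.00639336  0.02159941 -0.01309062] [ 0.50178594 -0.25786821  0.07617571] 0.05339422862581933
```

View pics/s2.png

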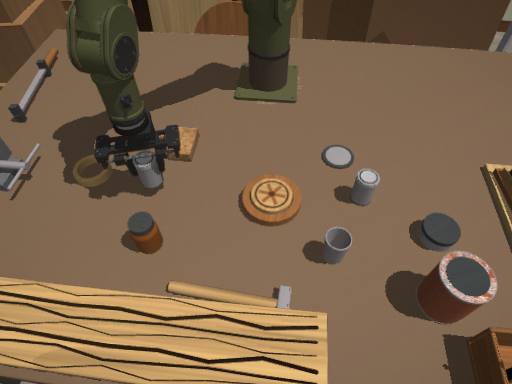

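The scene picture shows the tin held at (149,168) with everything else undisturbed. The wrist reads about -7.1 N, so roughly 0.7 kg, and this is the full tin. I'm raising it and carrying it towards the plaque, stopping part-way to re-measure the inlay.

Call:
{"method": "servo_tool", "body": {"increments": [[40,0,-5,0,0,0,0],[40,0,-15,0,0,0,0],[40,0,-28,0,0,0,0],[40,0,-40,0,0,0,0],[40,-5,-48,2,0,0,0],[40,-14,-50,5,0,0,0],[40,-28,-50,10,0,0,0],[40,-42,-50,15,0,0,0],[40,-56,-50,20,0,0,0],[40,-70,-50,25,0,0,0],[40,-84,-50,30,0,0,0],[40,-98,-50,35,0,0,0],[40,-112,-50,40,0,0,0],[40,-126,-50,45,0,0,0],[40,-140,-50,50,0,0,0],[40,-150,-50,54,0,0,0],[40,-156,-50,56,0,0,0],[40,-158,-50,56,0,0,0],[40,-158,-50,56,0,0,0],[40,-158,-50,56,0,0,0]]}}

```text
t: 6.98
tool_pos: [0.507, -0.0913, 0.1264]
ee_rot: [-1.341, 0.981, -0.978]
ft_force: [-0.4, 0.3, -7.0]
grip_width: 0.0534
```

```bash
python3 - <<'E'
from h import *
st=bot.read_state(); s=bot.snapshot('wrist'); save('w3',s); P=cloud(s,st); print(st['tool_pos'],st['ft_force'])
z=P[...,2]; ok=s['depth']>0
u,v=np.meshgrid(np.arange(512),np.arange(384))
for lo,hi in((.018,.0285),(.0295,.04)):
    m=ok&(z>lo)&(z<hi)&(P[...,1]>-.05)&(P[...,1]<.15)
    q=P[m]; print(len(q),q.min(0),q.max(0),np.median(q,0),cv2.minEnclosingCircle(q[:,:2].astype(np.float32)))
E
```

```text
[ 0.50704633 -0.09131421  0.12635245] [-0.39626346  0.25080555 -7.02747709]
11345 [ 0.43668407 -0.02312339  0.01802476] [0.5856156  0.12640416 0.02847726] [0.53301675 0.03970825 0.02448305] ((0.5109255313873291, 0.05148911848664284), 0.07538770884275436)
12830 [ 0.45903593 -0.00101226  0.0295198 ] [0.56291301 0.1032013  0.03795904] [0.51482544 0.05017758 0.03514626] ((0.5111174583435059, 0.05134224519133568), 0.052522484213113785)
```

View pics/w3.png

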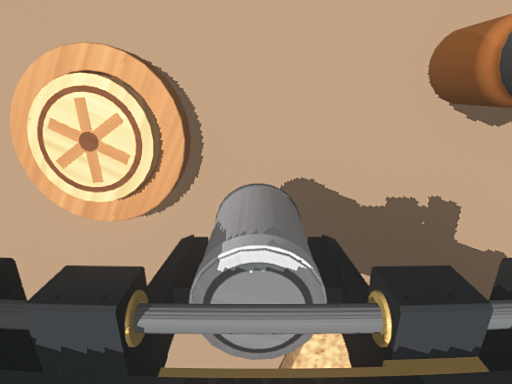

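The wrist picture shows the inlay's rosette centre at (89,141), at (0.511,0.0515,0.035). The rim fit agrees to 0.2 mm and its radii are 75.4 and 52.5 mm as specified. The tin sits squarely in the jaws.

Call:
{"method": "servo_tool", "body": {"increments": [[40,-5,0,2,0,0,0],[40,-15,0,5,0,0,0],[40,-28,0,10,0,0,0],[40,-42,0,15,0,0,0],[40,-56,0,20,0,0,0],[40,-70,0,25,0,0,0],[40,-84,0,30,0,0,0],[40,-98,0,35,0,0,0],[40,-112,0,40,0,0,0],[40,-124,0,44,0,0,0],[40,-131,0,46,0,0,0],[40,-135,0,47,0,0,0],[40,-135,0,47,0,0,0],[40,-135,10,47,0,0,0],[40,-135,20,47,0,0,0],[40,-135,30,47,0,0,0],[40,-135,40,47,0,0,0],[40,-135,46,47,0,0,0],[40,-135,46,47,0,0,0],[40,-135,46,47,0,0,0]]}}

```text
t: 8.7
tool_pos: [0.5106, 0.0511, 0.0797]
ee_rot: [-1.342, 0.983, -0.978]
ft_force: [0.1, -0.0, -7.1]
grip_width: 0.0532
```

```bash
python3 - <<'E'
from h import *
st=bot.read_state(); s=bot.snapshot('scene'); save('s4',s); P=cloud(s); print(st['tool_pos'],st['ft_force'])
save('w4',bot.snapshot('wrist'))
t=bot.snapshot('top'); save('t4',t)
cv2.imwrite('pics/s4c.png',cv2.resize(cv2.imread('pics/s4.png')[110:250,190:360],None,fx=4,fy=4))
E
```

```text
[0.51061943 0.05107036 0.07965791] [ 0.11176252 -0.03938959 -7.13146992]
```

View pics/s4c.png

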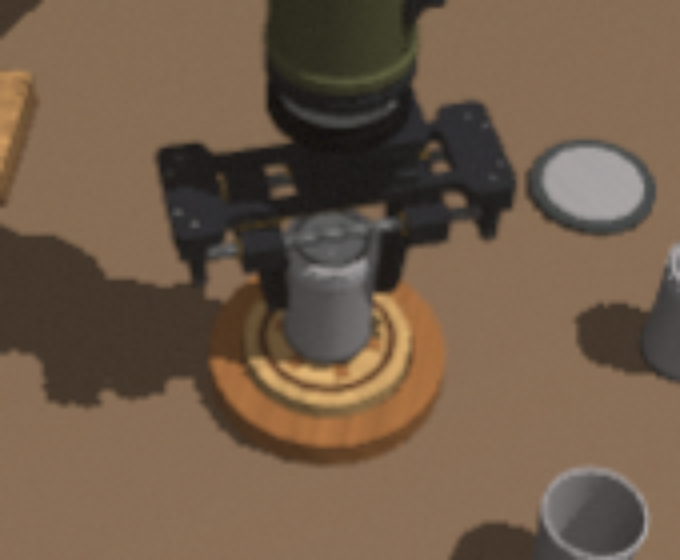

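The crop shows the tin upright and centred over the rosette, about 9 mm clear of it. I'm lowering it slowly through contact until it is flush.

Call:
{"method": "servo_tool", "body": {"increments": [[40,0,2,0,0,0,0],[40,0,4,0,0,0,0],[40,0,6,0,0,0,0],[40,0,7,0,0,0,0],[40,0,8,0,0,0,0],[40,0,9,0,0,0,0],[40,0,10,0,0,0,0],[40,0,11,0,0,0,0],[40,0,12,0,0,0,0],[40,0,13,0,0,0,0],[40,0,14,0,0,0,0],[40,0,15,0,0,0,0],[40,0,16,0,0,0,0],[40,0,17,0,0,0,0],[40,0,18,0,0,0,0],[40,0,18,0,0,0,0],[40,0,18,0,0,0,0]]}}

```text
t: 10.27
tool_pos: [0.5114, 0.0513, 0.0627]
ee_rot: [-1.34, 0.981, -0.979]
ft_force: [-1.0, -0.3, -4.1]
grip_width: 0.0532
```

Call:
{"method": "servo_tool", "body": {"increments": [[40,0,0.5,0,0,0,0],[40,0,1,0,0,0,0],[40,0,1.5,0,0,0,0],[40,0,2,0,0,0,0],[40,0,2.5,0,0,0,0],[40,0,3,0,0,0,0],[40,0,3,0,0,0,0],[40,0,3,0,0,0,0]]}}

```text
t: 10.93
tool_pos: [0.5114, 0.0513, 0.0603]
ee_rot: [-1.34, 0.981, -0.98]
ft_force: [-1.8, 0.5, 5.4]
grip_width: 0.0533
```

Force has gone to +5.4 N, so the inlay is against its stop and fully sunk. I'm opening the fingers gently.

Call:
{"method": "servo_tool", "body": {"increments": [[52,0,0,0,0,0,0],[55,0,0,0,0,0,0],[58,0,0,0,0,0,0],[62,0,0,0,0,0,0],[68,0,0,0,0,0,0],[76,0,0,0,0,0,0],[84,0,0,0,0,0,0],[88,0,0,0,0,0,0],[88,0,0,0,0,0,0],[88,0,0,0,0,0,0]]}}

```text
t: 11.77
tool_pos: [0.5114, 0.0513, 0.0604]
ee_rot: [-1.34, 0.981, -0.98]
ft_force: [-1.0, 0.3, 0.0]
grip_width: 0.0881
```

Call:
{"method": "servo_tool", "body": {"increments": [[88,0,-3,0,0,0,0],[88,0,-9,0,0,0,0],[88,0,-17,0,0,0,0],[88,0,-27,0,0,0,0],[88,0,-39,0,0,0,0],[88,0,-52,0,0,0,0],[88,0,-66,0,0,0,0],[88,0,-80,0,0,0,0],[88,0,-95,0,0,0,0],[88,0,-110,0,0,0,0],[88,0,-125,0,0,0,0],[88,0,-140,0,0,0,0],[88,0,-155,0,0,0,0],[88,0,-165,0,0,0,0],[88,0,-170,0,0,0,0],[88,0,-170,0,0,0,0],[88,0,-170,0,0,0,0]]}}

```text
t: 13.18
tool_pos: [0.5115, 0.0513, 0.2307]
ee_rot: [-1.339, 0.98, -0.98]
ft_force: [-0.1, -0.5, -0.9]
grip_width: 0.0881
```

```bash
python3 - <<'E'
from h import *
st=bot.read_state(); print(st['t'],st['tool_pos'],st['ft_force'])
for n in('wrist','scene'):
    st=bot.read_state(); s=bot.snapshot(n); save(n+'5',s); P=cloud(s,st); ok=s['depth']>0; z=P[...,2]
    near=ok&(np.hypot(P[...,0]-.511,P[...,1]-.0515)<.08)
    q=P[near&(z>.1)&(z<.125)]; print(n,'tin',np.median(q[:,2]),cv2.minEnclosingCircle(q[:,:2].astype(np.float32)),np.linalg.lstsq(np.c_[q[:,:2],np.ones(len(q))],q[:,2],rcond=None)[0])
    r=np.hypot(P[...,0]-.511,P[...,1]-.0515)
    print('inlay z',np.median(z[near&(r>.035)&(r<.048)&(z<.05)]),'rim z',np.median(z[near&(r>.057)&(r<.07)]))
    m=ok&(np.hypot(P[...,0]-.474,P[...,1]-.2825)<.05)&(z>.075)&(z<.1)
    q=P[m]
    if len(q)>50: print('other',np.median(q[:,2]),cv2.minEnclosingCircle(q[:,:2].astype(np.float32)))
E
cd pics; python3 -c "
import cv2,numpy as np
cv2.imwrite('c5.png',cv2.resize(np.hstack([cv2.imread('wrist5.png'),cv2.imread('scene5.png')]),(800,300)))"
```

```text
13.1833 [0.5114513  0.05128664 0.23065561] [-0.12708727 -0.49655594 -0.87917154]
wrist tin 0.10919911979224889 ((0.5115785598754883, 0.051709529012441635), 0.028069760650396347) [-0.02166052 -0.00656595  0.12041412]
inlay z 0.02488688077781226 rim z 0.3141700359206925
other 0.08509238062739022 ((0.4737114906311035, 0.282003253698349), 0.028524085879325867)
scene tin 0.10748863830951355 ((0.5155728459358215, 0.049823857843875885), 0.02835412323474884) [-4.36050135e-02  3.43201913e-05  1.29781178e-01]
inlay z 0.023379427202739445 rim z 0.25021050242307774
other 0.08366905673300307 ((0.4752829074859619, 0.2813394069671631), 0.02881910465657711)
```

View pics/c5.png

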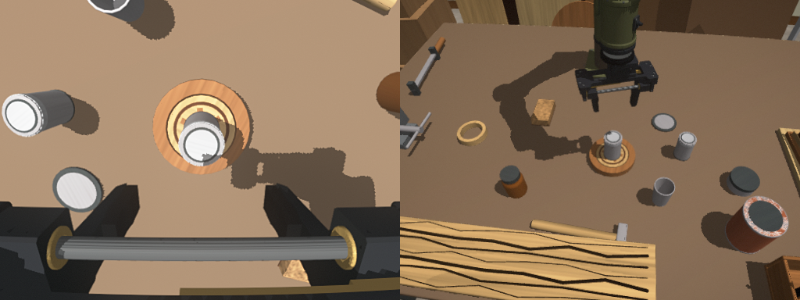

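Both views show the tin standing upright on the middle of the inlay: wrist half at (203,145), scene half at (613,145). The other tin is untouched and upright. The inlay top is at about 24 mm, so it is flush, and the gripper is clear.

```bash
python3 -c "
from workcell import bot
print(bot.finish_job())"
```

```text
the job is handed in; nothing more can be done
None
```

The full tin now stands upright on the middle of the inlay and holds it flush. I handed the job in at about 13 s; no verdict was reported.

- **Which tin:** I lifted the right-hand tin and the wrist read about 7.1 N, or roughly 0.7 kg, so it is the full one. I left the other tin where it stood and did not weigh it, because 0.7 kg already ruled out the light tin.
- **Setting down:** I lowered it slowly while still gripped until the inlay reached its stop (wrist force +5.4 N), then opened the fingers and moved clear upwards.
- **Last checks, tin on the inlay:** the wrist camera puts the tin within 1 mm of the inlay's centre, with its top at 109 mm (108 mm expected when flush). The scene camera puts it about 5 mm off centre with its top at 107.5 mm. The scene camera also read 2–3 mm further out in x in the earlier measurements.
- **Last checks, inlay and other tin:** the inlay top reads 25 mm in the wrist view and 23 mm in the scene view, against 24 mm when flush. The other tin is upright and unmoved, with its top at about 84 mm.
- **Check that failed:** my reading of the rim's height (0.25–0.31 m) was spoilt by the gripper being in view, so I ignored it.

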